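# Set a sensor probe over its gauge blade

## Task

First slide the flat gauge blade into the slot of the setting fixture, nose first, until its stop bar is home against the guide block, and leave it lying there. Then take the sensor probe out of its stand by its square head, lower it upright through the hole in the guide block without touching the fixture or the blade, and finish still holding it there, centred in the hole, its tip about 5 mm above the blade. Leave the other things on the bench where they are.

Things in the scene. Friction and masses are not known exactly. Their poses are not given: they have to be found in the camera images.
- fixture: Setting fixture, fixed: steel bed plate 84 wide (y), 12 mm thick, x = -127 to +43 mm; on it an aluminium guide block 70 (x) x 80 (y) mm, x = -35 to +35, its top 51 mm above the bench, with an upright round hole 24 mm across from its top down into a slot. Origin on the bench, on the hole's axis, mid-block. x is the direction in which the blade goes in.
- slot_mouth (a point): Fixture point: middle of the slot's floor at the face of the guide block where the blade enters (fixture x = -35 mm, y = 0, 12 mm above the bench). The slot runs along fixture x right through the block, 32 mm wide, 11 mm high; its floor is the bed plate's top. With the blade home, the blade's origin is here and its x axis is parallel to the fixture's.
- gauge_point (a point): Fixture point on the axis of the hole, 17 mm above the bench, 34 mm below the top of the guide block: the blade's upper face under the hole once the blade lies home.
- blade: Gauge blade, loose, about 0.15 kg, lying flat. Origin on the underside below the front face of its stop bar; x points to the nose. Steel blade 5 mm thick, 24 mm wide, x = 0 to +65 mm with a round nose; stop bar x = -8 to 0, 50 mm wide (y), 12 mm high; then a flat shank and an upright black grip block at the rear end. All undersides are level.
- blade_grip (a point): Middle of the blade's grip block (24 mm in x, 22 mm in y, 42 mm high from the blade's underside): at blade x = -55 mm, y = 0, 28 mm above the underside.
- stand: Probe stand, fixed to the bench: dark sheet-metal bridge on a foot 80 x 70 mm; top plate 56 x 56 mm, its upper face 80 mm above the bench, with an upright hole 18 mm across in the middle. Origin on the bench below that hole.
- probe: Sensor probe, loose, about 0.1 kg, hanging upright in the stand by the shoulder of its head. Origin at the centre of its tip (lower end), 10 mm above the bench at the start; z up the stem. Round steel stem 12 mm across, z = 0 to 70 mm; grey square head 24 x 24 mm, z = 70 to 110, flats facing x and y; round socket on top to z = 120. Lift it straight up over 70 mm to clear the stand.
- oak_block: Bystander: small oak block 42 x 95 x 22 mm, origin under its middle.
- vee_block: Bystander: steel vee block 50 x 50 x 40 mm, the vee upward, origin under its middle.
- wrench: Bystander: combination wrench 36 x 221 x 8 mm lying flat, origin under its middle.
- felt_marker: Bystander: marker pen 18 mm thick, 125 mm long, lying, origin under its middle.
Things that resemble listed ones, but are neither listed nor needed, are in the scene too. Leave any orange or pink look-alike of the probe alone.

How it is judged:
By the outcome, as a careful person would: the job done as asked, in the order asked, and still so for the second after the job is handed in, while the arm keeps its last pose, push and grip.
It also fails if it takes over 51 s, if anything falls off the work surface, if the arm or the gripper's body presses on something with over 40 N, if the wrist force passes 120 N, or if a joint passes its speed limit or range.

## Robot

A 6-joint arm with a two-finger parallel gripper is mounted at the origin on a cart in front of the work surface, level with it; the furniture and walls round the work are solid. World frame = base frame: x ahead of the robot, y to its left, z up, the work surface at z = 0. Lengths are in m, angles in rad, forces in N, time in s.
With the tool pointing down it reaches from about 0.275 to 0.85 m from the base axis. Payload 5.2 kg.
Tool frame: the origin (TCP) lies midway between the tips of the shut fingers; the grasp point (between the pads) lies 19 mm behind it; z points along the fingers, y is the line along which they close (so a half turn about z gives the same grasp; the last joint's range is limited). The gripper opens to 85 mm and grips with 20 to 120 N. Pads are 22 mm wide; open, the fingers measure 114 mm over their backs; the gripper's body (76 mm by 85 mm) begins 54 mm behind the grasp point. The pads swing forward as they close: fully open they stand 13 mm farther back than shut.
Start: joints at [-1.336, 0.259, 1.535, -0, 1.348, -0.203], TCP at [0.233, -0.498, 0.231] pointing down, gripper open.
Joint ranges: [-3.14, 3.14], [-0.91, 2.08], [0.19, 2.58], [-1.22, 4.36], [0.22, 2.71], [-3.12, 3.12]. Speed limits (rad/s): [2.57, 2.57, 3.14, 3.14, 3.14, 3.14].

## Interface

Orientations are given as a unit quaternion [x, y, z, w].
In Python, from plant import arm gives the robot as it stands. The module is installed in compiled form; this text tells all that it offers.
- The arm moves only by the tool drive_tool, never from a script. Its argument "rows" is a list of rows, each a list of 7 numbers: the shift along the tool's x, y, z in mm, then the turn, a rotation vector about the tool's x, y, z in rad, then the finger opening in mm, from 0 to 85.4. A call has exactly 10 rows; each row is the pose to reach, as a shift and turn from the pose commanded when the call began, along the tool's axes at that moment; what a row does not reach only later rows make up. A row lasts 1/12 s, in which the tool goes at most 41.7 mm and 7.16 degrees, less where a joint would pass 70% of its speed; a pose out of reach is approached as far as the arm can. A call with a gripper value outside its range is refused whole. The fingers move at their own pace and stop on an object; the grip force is fixed at half the most. Time passes only in rows, so rows that repeat a pose let the fingers close, or fill a call up. It gives the time, the measured TCP pose, the force, the opening and the grip force at its end, in the units of the state.
- arm.read_state(): the state, without advancing time (a new reading comes with each control period).
- arm.camera(name): name is "scene" or "top" or "wrist"; returns a dict with "color" (400x640x3 uint8, blue, green, red), "fovy" (degrees; the focal length in pixels is half the picture's height over the tangent of half this angle, whatever the lens; pixels are square), "cx", "cy" (the principal point, pixels), "D" ([k1, k2, p1, p2, k3] as OpenCV has them; the pictures are not rectified), "cam_to_world" (4x4, takes a point from camera to world coordinates). Camera axes: x right, y down, z forward; pixel columns grow to the right and rows downward; lengths in m; the calibration is good to about 2 mm. A picture is of the moment at which its call begins. There is no depth.
- arm.job_done(): hands the job in; it is judged then, once.
The state is a dict: "time_s": time; "qpos": joint angles; "qd": joint speeds; "effort": joint torques, N m; "tool_pos": TCP position; "ee_rot": TCP orientation; "force": force on the tool from outside, world axes, zero at the start; "ft_torque": the same for the moment, N m; "finger_gap": opening from 0.0 (shut) to 1.0 (fully open); "grip_force": force on a finger pad.
Only numpy, scipy, OpenCV 4.12 (cv2) and the standard library are available. Lean on these libraries where they do the work, as an engineer would, in place of code of your own. Each camera call takes 0.05 s, during which the arm holds its last target. There are 200 camera calls.

## Working session

There is one attempt and no reset: what is moved stays moved. The work goes in short steps, Python scripts to look and compute and a tool call to move; the robot and the scene stay as the last step left them, time stands still between calls to the robot, and variables do not carry over. Pictures are saved under pics/ and viewed, at most 11 in all, crops included, and the job is handed in when it is done.

Besides the shell and the picture viewer there is one more tool, called after "Request:" in YAML: its name, and indented under it one key for each argument. drive_tool: Moves the arm, as the interface text tells. Its arguments: {"type":"object","properties":{"rows":{"type":"array","items":{"type":"array","items":{"type":"number"}}}},"required":["rows"]}

```bash
mkdir -p pics
cat > h.py <<'E'
import numpy as np, cv2
from plant import arm
from scipy.spatial.transform import Rotation as R
def K(c):
    f=200/np.tan(np.radians(c["fovy"])/2); return np.array([[f,0,c["cx"]],[0,f,c["cy"]],[0,0,1.]])
def ray(c,uv):
    p=cv2.undistortPoints(np.array(uv,float).reshape(-1,1,2),K(c),np.array(c["D"],float))[:,0]
    T=np.array(c["cam_to_world"]); d=np.c_[p,np.ones(len(p))]@T[:3,:3].T
    return T[:3,3],d
def onplane(c,uv,z):
    o,d=ray(c,uv); return o+d*((z-o[2])/d[:,2])[:,None]
def proj(c,P):
    T=np.linalg.inv(np.array(c["cam_to_world"])); r=cv2.Rodrigues(T[:3,:3])[0]
    return cv2.projectPoints(np.array(P,float).reshape(-1,3),r,T[:3,3],K(c),np.array(c["D"],float))[0][:,0]
def save(n,img): cv2.imwrite("pics/"+n+".png",img)
def snap(n):
    import pickle
    c=arm.camera(n); pickle.dump(c,open(n+".pkl","wb")); return c
def load(n):
    import pickle; return pickle.load(open(n+".pkl","rb"))
def totool(p):  # world point -> shift in tool axes mm
    s=arm.read_state(); return R.from_quat(s["ee_rot"]).inv().apply(np.array(p)-s["tool_pos"])*1000
E
python3 - <<'E'
from h import *
for n in("scene","top"):
    c=snap(n); save(n+"0",c["color"]); print(n,c["fovy"],c["cx"],c["cy"],c["D"],np.round(c["cam_to_world"],3).tolist())
s=arm.read_state(); print(s)
E
```

```text
scene 49.39483513070736 317.58402729272706 195.62386813895648 [-0.03080354  0.          0.          0.          0.        ] [[0.782, -0.336, 0.524, -0.227], [-0.623, -0.391, 0.678, -1.092], [-0.023, -0.857, -0.515, 0.862], [0.0, 0.0, 0.0, 1.0]]
top 45.857198092602715 323.6754037557557 202.48582039252193 [-0.03817093  0.          0.          0.          0.        ] [[-0.023, -0.99, 0.136, 0.379], [-1.0, 0.024, 0.002, -0.057], [-0.005, -0.136, -0.991, 1.375], [0.0, 0.0, 0.0, 1.0]]
{'time_s': 0.1, 'qpos': array([-1.33584103e+00,  2.59244883e-01,  1.53600474e+00, -2.46433434e-05,
        1.34800243e+00, -2.02826528e-01]), 'qd': array([ 0.00098347, -0.00048115, -0.00205617, -0.00077181, -0.00052252,
        0.00075928]), 'effort': array([ 1.70041236e-03, -4.46971214e+01, -2.91245306e+01, -4.78968304e-04,
        6.29358474e-03,  3.20340371e-05]), 'tool_pos': array([ 0.23304572, -0.49764382,  0.23055893]), 'ee_rot': array([ 9.76137955e-01,  2.17149728e-01, -2.53412909e-05, -8.29395468e-04]), 'force': array([-0.15813121,  0.97038969, -0.33163054]), 'ft_torque': array([-0.00105911,  0.01549555,  0.03710935]), 'grip_force': 0.0, 'finger_gap': 1.0021652992110772}
```

View pics/top0.png

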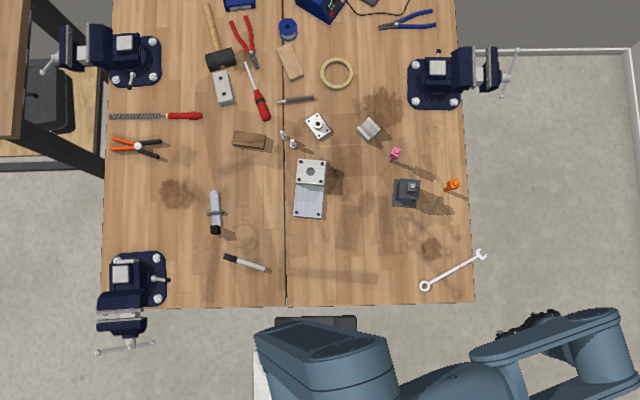

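View pics/scene0.png

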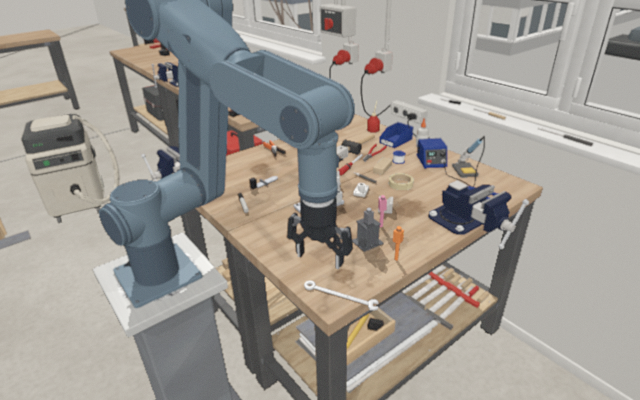

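The top view shows the fixture at (310,187) with its guide block at (311,172) and its bed toward the robot. The blade is at (215,212), with the black grip at (215,226) and the nose up at (216,193). The stand and probe are at (407,190). The pink look-alike is at (395,154) and the orange one at (452,186). In the scene view the stand is at (369,230). Next I'll enlarge the region and get rough positions.

Run:
```python
from h import *
c=load("top"); im=c["color"][135:265,190:470]
save("crop1",cv2.resize(im,None,fx=2.85,fy=2.85,interpolation=cv2.INTER_CUBIC))
for n,uv,z in [("hole",(310.5,171.5),.051),("bedlow",(308,212),.012),("grip",(215,226),.042),("nose",(216,193),.0),("probetop",(411,186),.13),("stand",(406,192),.08)]:
    print(n,onplane(c,[uv],z).round(3))
w=snap("wrist"); print(np.round(w["cam_to_world"],3).tolist(),w["fovy"],w["D"])
s=arm.read_state(); Tt=np.eye(4);Tt[:3,:3]=R.from_quat(s["ee_rot"]).as_matrix();Tt[:3,3]=s["tool_pos"]
print((np.linalg.inv(Tt)@w["cam_to_world"]).round(4).tolist(), Tt.round(3).tolist())
```

```text
hole [[ 0.65  -0.019  0.051]]
bedlow [[ 0.539 -0.008  0.012]]
grip [[0.502 0.255 0.042]]
nose [[0.603 0.263 0.   ]]
probetop [[ 0.588 -0.289  0.13 ]]
stand [[ 0.58  -0.283  0.08 ]]
[[0.423, -0.871, -0.251, 0.297], [-0.906, -0.407, -0.116, -0.467], [-0.001, 0.276, -0.961, 0.373], [0.0, 0.0, 0.0, 1.0]] 65.50288560437862 [0.00969776 0.         0.         0.         0.        ]
[[-0.0011, -0.961, -0.2765, 0.0709], [1.0, -0.0011, 0.0, -0.001], [-0.0003, -0.2765, 0.961, -0.1421], [0.0, 0.0, 0.0, 1.0]] [[0.906, 0.424, -0.0, 0.233], [0.424, -0.906, 0.001, -0.498], [0.0, -0.001, -1.0, 0.231], [0.0, 0.0, 0.0, 1.0]]
```

View pics/crop1.png

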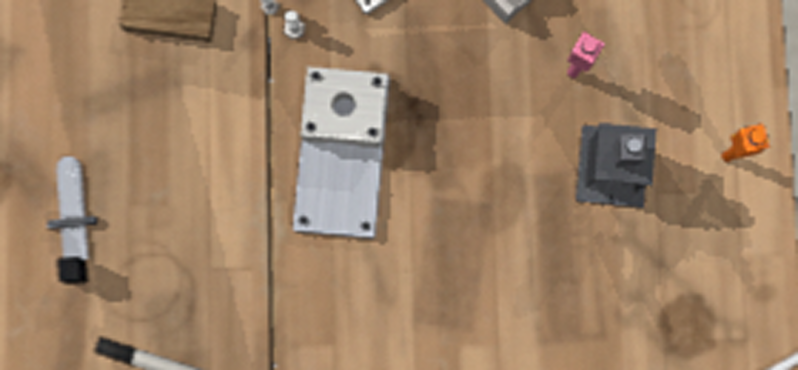

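The crop shows the fixture hole at top-image (310.4,171.5), and the blade with its black grip and nose away from the robot. There are three candidates for the probe:
- Grey square head in the dark stand at top-image (412,186). This one fits: it is grey and hangs in the stand.
- Pink look-alike at (395,154), free-standing.
- Orange look-alike at (452,186), free-standing.

I'll move over the stand for a close wrist view.

```bash
cat >> h.py <<'E'
def plan(p,yaw=0.):
    "shift(mm)/turn in tool axes to TCP p, tool down, tool x at world yaw (rad)"
    s=arm.read_state(); R0=R.from_quat(s["ee_rot"]); Rt=R.from_euler("z",yaw)*R.from_euler("x",np.pi)
    return R0.inv().apply(np.array(p)-s["tool_pos"]).round(4)*1000,(R0.inv()*Rt).as_rotvec().round(4)
E
python3 - <<'E'
from h import *
print(plan([.56,-.285,.28]))
E
```

```text
(array([386.3, -54.2, -49.2]), array([-1.500e-03,  1.000e-04,  4.377e-01]))
```

Request:
drive_tool:
  rows:
    - [38, -5, -5, 0, 0, 0.044, 85]
    - [77, -11, -10, 0, 0, 0.09, 85]
    - [116, -16, -15, 0, 0, 0.13, 85]
    - [155, -22, -20, -0.001, 0, 0.18, 85]
    - [193, -27, -25, -0.001, 0, 0.22, 85]
    - [232, -33, -30, -0.001, 0, 0.26, 85]
    - [270, -38, -34, -0.0015, 0, 0.31, 85]
    - [310, -43, -39, -0.0015, 0, 0.35, 85]
    - [348, -49, -44, -0.0015, 0, 0.4, 85]
    - [386, -54, -49, -0.0015, 0, 0.438, 85]

```text
time_s: 0.98
tool_pos: [0.5612, -0.2839, 0.2802]
ee_rot: [1.0, -0.001, -0.0, 0.001]
force: [0.8, -0.8, 0.2]
finger_gap: 0.996
grip_force: 0.0
```

Run:
```python
from h import *
w=snap("wrist"); save("w_stand",w["color"]); s=arm.read_state(); print(s["tool_pos"],s["time_s"],s["qd"].round(3))
print("expected head top px",proj(w,[[.588,-.289,.13],[.58,-.284,.08]]))
print(plan([.62,-.02,.28]))
```

```text
[ 0.5668532  -0.27952389  0.2809388 ] 1.0333 [-0.063 -0.045  0.089 -0.021 -0.017 -0.221]
expected head top px [[325.27003284 154.98632954]
 [319.78973598 155.49628143]]
(array([  53.1, -259.5,    1.6]), array([-0.0013, -0.0055,  0.    ]))
```

View pics/w_stand.png

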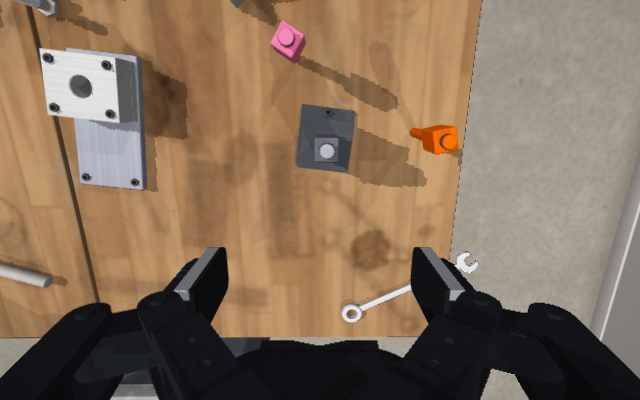

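The wrist view shows the grey head with its socket at (327,151) on the stand, pink at (288,40), orange at (440,138), and the fixture hole at (80,86). The arm was still settling, so I'll take a settled shot here first and then move on over the fixture.

Request:
drive_tool:
  rows:
    - [0, 0, 0, 0, 0, 0, 85]
    - [0, 0, 0, 0, 0, 0, 85]
    - [0, 0, 0, 0, 0, 0, 85]
    - [0, 0, 0, 0, 0, 0, 85]
    - [0, 0, 0, 0, 0, 0, 85]
    - [0, 0, 0, 0, 0, 0, 85]
    - [0, 0, 0, 0, 0, 0, 85]
    - [0, 0, 0, 0, 0, 0, 85]
    - [0, 0, 0, 0, 0, 0, 85]
    - [0, 0, 0, 0, 0, 0, 85]

```text
time_s: 1.87
tool_pos: [0.5598, -0.2857, 0.2804]
ee_rot: [1.0, -0.0, 0.0, 0.001]
force: [0.3, 0.8, -0.4]
finger_gap: 0.996
grip_force: 0.0
```

Run:
```python
from h import *
import pickle
w=snap("wrist"); pickle.dump(w,open("wst.pkl","wb"))
s=arm.read_state(); print(s["tool_pos"],s["ee_rot"].round(4),s["time_s"],s["qd"].round(3))
im=w["color"]
def crop(im,x0,y0,x1,y1,k): return cv2.resize(im[y0:y1,x0:x1],None,fx=k,fy=k,interpolation=cv2.INTER_CUBIC)
a=crop(im,280,90,400,190,5); save("stcrop",a)
print(plan([.60,-.02,.28]))
```

```text
[ 0.55983645 -0.28563834  0.28034584] [ 1.e+00 -1.e-04  2.e-04  7.e-04] 1.9167 [ 0.004  0.001 -0.001 -0.001 -0.     0.   ]
(array([  40.1, -265.7,   -0. ]), array([ 0.0015, -0.0003, -0.0003]))
```

View pics/stcrop.png

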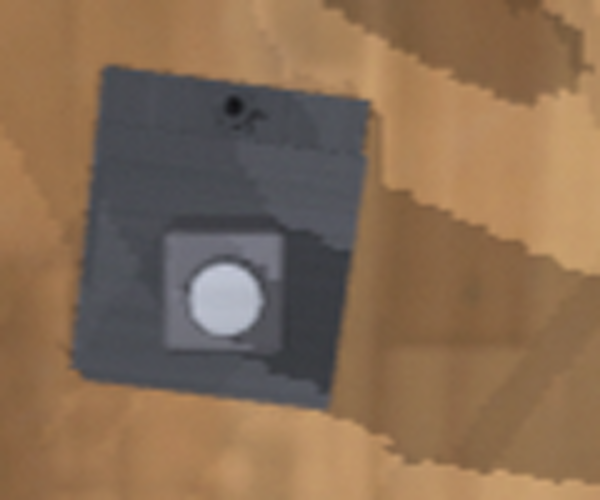

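This confirms the probe: a grey square head with a bright socket at wrist (325.2,149.8), its flats in line with the tool axes (yaw≈0), on the dark stand. Next I'll move over the fixture.

Request:
drive_tool:
  rows:
    - [6, -38, 0, 0.001, 0, 0, 85]
    - [11, -76, 0, 0.001, 0, 0, 85]
    - [17, -114, 0, 0.001, 0, 0, 85]
    - [23, -152, 0, 0.001, 0, 0, 85]
    - [28, -190, 0, 0.001, 0, 0, 85]
    - [34, -225, 0, 0.001, 0, 0, 85]
    - [38, -252, 0, 0.001, 0, 0, 85]
    - [40, -266, 0, 0.001, 0, 0, 85]
    - [40, -266, 0, 0.001, 0, 0, 85]
    - [40, -266, 0, 0.001, 0, 0, 85]

```text
time_s: 2.75
tool_pos: [0.6, -0.0195, 0.28]
ee_rot: [1.0, 0.001, 0.0, 0.001]
force: [-0.1, -0.5, -1.0]
finger_gap: 0.995
grip_force: 0.0
```

Run:
```python
from h import *
import pickle
w=load("wst"); print("socket",onplane(w,[(325.2,149.8)],.13), "head corners",onplane(w,[(280+x/5,90+y/5) for x,y in [(165,232),(283,232),(283,352),(165,350)]],.12).round(4).tolist())
w=snap("wrist"); pickle.dump(w,open("wfx.pkl","wb")); save("w_fix",w["color"])
s=arm.read_state(); print(s["tool_pos"],s["ee_rot"].round(4),s["time_s"],s["qd"].round(3))
```

```text
socket [[ 0.5915642  -0.29072222  0.13      ]] head corners [[0.6031, -0.2792, 0.12], [0.603, -0.3018, 0.12], [0.5799, -0.3021, 0.12], [0.5803, -0.279, 0.12]]
[ 0.59994575 -0.02045691  0.2798431 ] [ 1.e+00 -0.e+00  0.e+00  7.e-04] 2.8 [-0.025 -0.001  0.001  0.001  0.001  0.003]
```

View pics/w_fix.png

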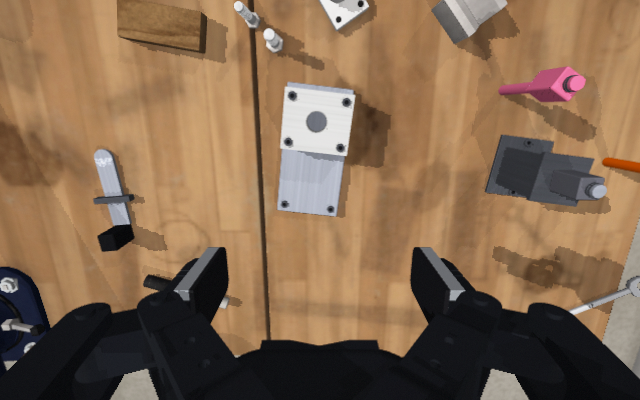

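The wrist view shows the guide-block top with corners near (287,83), (355,93), (347,156), (281,148) and the hole at (316,122). The bed's front corners are near (278,209) and (338,216). The blade nose is at (101,152), its bar at (113,198) and its grip at (116,238). I'll measure these with masks.

```bash
cat > m.py <<'E'
from h import *
def fixture(w,x0,y0,x1,y1,v=0):
    im=w["color"]; hsv=cv2.cvtColor(im,cv2.COLOR_BGR2HSV)
    m=np.zeros(im.shape[:2],np.uint8); m[y0:y1,x0:x1]=255
    white=cv2.bitwise_and(cv2.inRange(hsv,(0,0,185),(179,35,255)),m)
    cs,_=cv2.findContours(white,cv2.RETR_CCOMP,cv2.CHAIN_APPROX_NONE); b=max(cs,key=cv2.contourArea)
    q=cv2.boxPoints(cv2.minAreaRect(b)); inside=np.zeros_like(m); cv2.fillConvexPoly(inside,cv2.convexHull(b),255)
    dark=cv2.bitwise_and(cv2.inRange(hsv[...,2],0,165),inside)
    n,_,st,ce=cv2.connectedComponentsWithStats(dark); k=1+np.argmax(st[1:,4])
    return b,q,ce[k],st[k]
E
python3 - <<'E'
from m import *
w=load("wfx")
b,q,h,st=fixture(w,265,70,375,230)
H=onplane(w,[h],.051)[0]; print("hole px",h,st,"world",H.round(4))
print("block area box", q.round(1).tolist(), cv2.contourArea(b))
P=onplane(w,b[:,0].astype(float),.051)[:,:2]; r=cv2.minAreaRect((P*1000).astype(np.float32)); print("block rect mm",r)
# blade grip/bar/blade masks
hsv=cv2.cvtColor(w["color"],cv2.COLOR_BGR2HSV); sub=w["color"][135:260,75:155]
save("bl",cv2.resize(sub,None,fx=4.8,fy=4.8,interpolation=cv2.INTER_CUBIC))
s=arm.read_state(); print(s["qd"].round(3),plan([.52,.26,.24]))
t=load("top"); b,q,h,st=fixture(t,290,150,335,225); print("top hole",h,st,onplane(t,[h],.051).round(4))
E
```

```text
hole px [315.99425287 121.36494253] [306 111  21  22 348] world [ 0.6543 -0.0152  0.051 ]
block area box [[270.0, 208.1999969482422], [285.3999938964844, 81.69999694824219], [355.29998779296875, 90.19999694824219], [340.0, 216.6999969482422]] 7687.0
block rect mm ((617.9080200195312, -11.526679992675781), (80.0602035522461, 151.28579711914062), 83.39967346191406)
[-0.025 -0.001  0.001  0.001  0.001  0.003] (array([ -80. , -280.5,   39.4]), array([ 0.0014, -0.0001, -0.    ]))
top hole [309.6875 188.6875] [300 186  19   6  32] [[ 0.6008 -0.0154  0.051 ]]
```

Request:
drive_tool:
  rows:
    - [-11, -38, 5, 0.001, 0, 0, 85]
    - [-22, -76, 10, 0.001, 0, 0, 85]
    - [-33, -114, 16, 0.001, 0, 0, 85]
    - [-43, -152, 22, 0.001, 0, 0, 85]
    - [-54, -190, 27, 0.001, 0, 0, 85]
    - [-65, -228, 32, 0.001, 0, 0, 85]
    - [-74, -260, 37, 0.001, 0, 0, 85]
    - [-80, -280, 40, 0.001, 0, 0, 85]
    - [-80, -280, 40, 0.001, 0, 0, 85]
    - [-80, -280, 40, 0.001, 0, 0, 85]

```text
time_s: 3.63
tool_pos: [0.5203, 0.2597, 0.2395]
ee_rot: [1.0, 0.0, 0.0, 0.0]
force: [0.5, -0.1, -1.0]
finger_gap: 0.994
grip_force: 0.0
```

Run:
```python
from m import *
import pickle
w=load("wfx")
# block top only: use edges: right edge via lines, on sub-box rows<150
im=w["color"]; hsv=cv2.cvtColor(im,cv2.COLOR_BGR2HSV)
w=snap("wrist"); pickle.dump(w,open("wbl.pkl","wb")); im=w["color"]
x0,y0=int(proj(w,[[.55,.26,.02]])[0,0])-110,20
print(x0,proj(w,[[.502,.255,.042],[.603,.263,0]]).round(0))
im2=im[y0:270,x0:x0+220]; save("bl",cv2.resize(im2,None,fx=2.4,fy=2.4,interpolation=cv2.INTER_CUBIC)); print(x0,y0)
s=arm.read_state(); print(s["tool_pos"],s["qd"].round(3))
```

```text
209 [[324. 189.]
 [317.  96.]]
209 20
[0.52078739 0.2589107  0.2397595 ] [-0.021 -0.005 -0.003 -0.     0.001  0.003]
```

View pics/bl.png

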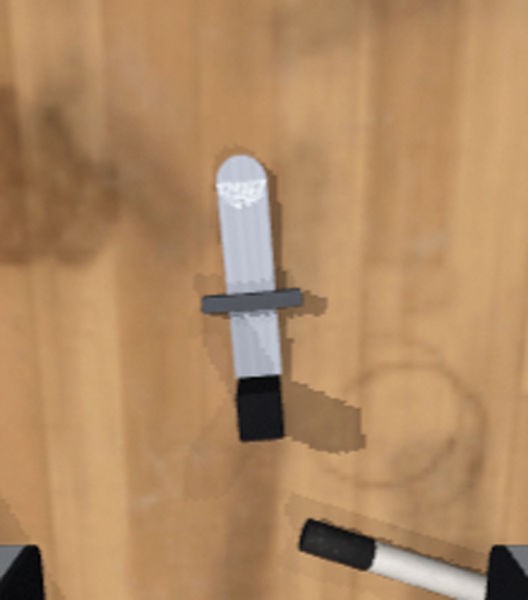

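The crop shows the blade: nose tip at wrist (309.8,85), bar ends at (293.6,146.5) and (334.8,143.7), and the black grip from (317,177) down to its rear top edge at (318,203.5). The marker lies clear behind at (345,245).

Run:
```python
from m import *
w=load("wbl"); f=lambda x,y:(209+x/2.4,20+y/2.4)
bar=onplane(w,[f(202,305),f(303,298)],.012)
nose=onplane(w,[f(242,155)],.005)[0]
rear=onplane(w,[f(240,441),f(284,437)],.042); front=onplane(w,[f(236,379),f(281,376)],.005)
mk=onplane(w,[f(300,540)],.0)
d=bar[0]-bar[1]; yb=np.arctan2(-d[0],d[1]); rc=rear.mean(0); fc=front.mean(0)
print("bar",bar.round(4).tolist(),np.linalg.norm(d),"yaw",np.degrees(yb)); print("nose",nose,"rear",rear.round(4).tolist(),"front",front.round(4).tolist(),"marker",mk)
x=np.array([np.cos(yb),np.sin(yb),0])
print("grip est from rear",rc+.012*x," front",fc-.012*x," nose",nose-.120*x, "bar",bar.mean(0)-.051*x)
v=nose-rc; print("yaw nose-rear",np.degrees(np.arctan2(v[1],v[0])), np.linalg.norm(v[:2]))
# block edges
w=load("wfx"); lsd=cv2.createLineSegmentDetector(); g=cv2.cvtColor(w["color"],cv2.COLOR_BGR2GRAY)
for l in lsd.detect(g[60:235,260:380])[0][:,0]:
    if np.hypot(l[2]-l[0],l[3]-l[1])>35:
        p=l.reshape(2,2)+[260,60]; P=onplane(w,p,.051); e=P[1]-P[0]; a=np.degrees(np.arctan2(e[1],e[0])); print(p.round(1).tolist(),P[:,:2].round(4).tolist(),"mod90",round((a+45)%90-45,2),round(np.linalg.norm(e),4))
g=rc+.012*x; print(plan([g[0],g[1],.07],yb))
```

```text
bar [[0.5451, 0.2911, 0.012], [0.5485, 0.2414, 0.012]] 0.04985176038022967 yaw 3.8821834498095735
nose [0.61513452 0.27096092 0.005     ] rear [[0.4842, 0.2721, 0.042], [0.4862, 0.2511, 0.042]] front [[0.5062, 0.2751, 0.005], [0.5077, 0.2518, 0.005]] marker [[0.41324684 0.24062561 0.        ]]
grip est from rear [0.49719449 0.26242087 0.042     ]  front [0.4949963  0.26263334 0.005     ]  nose [0.49540988 0.26283632 0.005     ] bar [0.49589124 0.26280716 0.012     ]
yaw nose-rear 4.117671509013646 0.1302487159033103
[[346.5, 154.3], [355.1, 94.1]] [[0.616, -0.0516], [0.6843, -0.0596]] mod90 -6.68 0.0688
[[283.0, 148.2], [345.8, 155.6]] [[0.6233, 0.0241], [0.6144, -0.0508]] mod90 -6.76 0.0754
[[284.2, 87.0], [279.7, 145.7]] [[0.6919, 0.0205], [0.6262, 0.0279]] mod90 -6.47 0.0662
[[260.4, 135.6], [265.0, 233.2]] [[0.638, 0.0501], [0.5145, 0.0506]] mod90 -0.26 0.1235
[[335.4, 215.6], [343.2, 158.0]] [[0.5384, -0.0395], [0.6116, -0.0478]] mod90 -6.5 0.0737
[[351.5, 91.3], [287.7, 84.0]] [[0.6873, -0.0555], [0.695, 0.0164]] mod90 -6.11 0.0723
[[278.1, 209.4], [333.2, 215.1]] [[0.5467, 0.0326], [0.5391, -0.0367]] mod90 -6.31 0.0697
[[281.5, 150.5], [276.7, 208.1]] [[0.6206, 0.0259], [0.5484, 0.0344]] mod90 -6.67 0.0727
(array([-23.7,  -3.6, 169.7]), array([ 0.0005, -0.0006, -0.0688]))
```

Everything agrees: the grip is at (0.4957, 0.2627) with yaw 4.0°, the nose-to-grip distance matches, and the fixture hole is at (0.6543, -0.0152) with yaw -6.6°. I'll descend on the grip to TCP z = 0.009.

Request:
drive_tool:
  rows:
    - [-8, -1, 30, 0, 0, -0.03, 85]
    - [-16, -2, 65, 0, 0, -0.05, 85]
    - [-24, -3, 100, 0, 0, -0.07, 85]
    - [-24, -3.5, 135, 0, 0, -0.07, 80]
    - [-24.5, -3.5, 165, 0, 0, -0.07, 70]
    - [-24.5, -3.5, 190, 0, 0, -0.07, 60]
    - [-24.5, -3.5, 210, 0, 0, -0.07, 50]
    - [-24.5, -3.5, 223, 0, 0, -0.07, 45]
    - [-24.5, -3.5, 230, 0, 0, -0.07, 45]
    - [-24.5, -3.5, 230, 0, 0, -0.07, 45]

```text
time_s: 4.52
tool_pos: [0.4957, 0.2619, 0.0084]
ee_rot: [0.999, 0.034, -0.001, 0.0]
force: [-0.0, -1.0, -0.8]
finger_gap: 0.528
grip_force: 0.0
```

Request:
drive_tool:
  rows:
    - [0, 0, 0, 0, 0, 0, 35]
    - [0, 0, 0, 0, 0, 0, 25]
    - [0, 0, 0, 0, 0, 0, 10]
    - [0, 0, 0, 0, 0, 0, 10]
    - [0, 0, 0, 0, 0, 0, 10]
    - [0, 0, 0, 0, 0, 0, 10]
    - [0, 0, 0, 0, 0, 0, 10]
    - [0, 0, 0, 0, 0, 0, 10]
    - [0, 0, 0, 0, 0, 0, 10]
    - [0, 0, 0, 0, 0, 0, 10]

```text
time_s: 5.35
tool_pos: [0.4969, 0.2641, 0.0112]
ee_rot: [0.999, 0.035, 0.002, -0.0]
force: [1.0, -2.5, 7.1]
finger_gap: 0.246
grip_force: 59.5
```

Run:
```python
from m import *
s=arm.read_state(); print(s["tool_pos"],s["ee_rot"].round(4),s["finger_gap"],s["grip_force"],s["force"],s["time_s"])
fy=-.1155; f=np.array([.6543,-.0152]); x=np.array([np.cos(fy),np.sin(fy)])
for fx,z in[(-185,.06),(-185,.03),(-90,.022)]:
    p=f+x*fx/1000; print(fx,p.round(4),[a.tolist() for a in plan([*p,z],fy)])
```

```text
[0.49686121 0.26408644 0.01123692] [ 9.994e-01  3.510e-02  1.700e-03 -3.000e-04] 0.246305654368207 59.53995108604431 [ 0.95116048 -2.51354406  7.13684363] 5.35
-185 [0.4705 0.0061] [[-44.2, 255.5, -49.0], [-0.0008, -0.0034, 0.1858]]
-185 [0.4705 0.0061] [[-44.3, 255.5, -19.0], [-0.0008, -0.0034, 0.1858]]
-90 [ 0.5649 -0.0048] [[49.0, 273.0, -10.7], [-0.0008, -0.0034, 0.1858]]
```

Request:
drive_tool:
  rows:
    - [0, 0, -15, 0, 0, 0, 10]
    - [0, 0, -40, 0, 0, 0, 10]
    - [-5, 20, -55, 0, -0.003, 0.02, 10]
    - [-11, 55, -55, 0, -0.003, 0.05, 10]
    - [-18, 93, -55, 0, -0.003, 0.08, 10]
    - [-25, 132, -55, 0, -0.003, 0.11, 10]
    - [-32, 171, -55, 0, -0.003, 0.14, 10]
    - [-39, 209, -55, 0, -0.003, 0.16, 10]
    - [-44, 240, -55, 0, -0.003, 0.186, 10]
    - [-44, 255, -55, 0, -0.003, 0.186, 10]

```text
time_s: 6.18
tool_pos: [0.4685, 0.0037, 0.0648]
ee_rot: [0.998, -0.06, -0.002, 0.0]
force: [-0.2, 0.4, -1.0]
finger_gap: 0.248
grip_force: 58.9
```

Request:
drive_tool:
  rows:
    - [0, 0, 0, 0, 0, 0, 10]
    - [0, 0, 0, 0, 0, 0, 10]
    - [0, 0, 0, 0, 0, 0, 10]
    - [0, 0, 0, 0, 0, 0, 10]
    - [0, 0, 0, 0, 0, 0, 10]
    - [0, 0, 0, 0, 0, 0, 10]
    - [0, 0, 0, 0, 0, 0, 10]
    - [0, 0, 0, 0, 0, 0, 10]
    - [0, 0, 0, 0, 0, 0, 10]
    - [0, 0, 0, 0, 0, 0, 10]

```text
time_s: 7.02
tool_pos: [0.4694, 0.0067, 0.0646]
ee_rot: [0.998, -0.058, -0.001, -0.0]
force: [0.5, 1.0, -1.5]
finger_gap: 0.245
grip_force: 58.9
```

Run:
```python
from m import *
import pickle
w=snap("wrist"); pickle.dump(w,open("wins.pkl","wb")); save("w_ins",w["color"])
s=arm.read_state(); print(s["tool_pos"],s["ee_rot"].round(4),s["force"],s["grip_force"],s["time_s"],s["qd"].round(3))
fy=-.1155; f=np.array([.6543,-.0152]); x=np.array([np.cos(fy),np.sin(fy)])
print(proj(w,[[*f,.051]]))
for fx,z in[(-180,.0265),(-90,.0265)]:
    p=f+x*fx/1000; print(fx,p.round(4),[a.tolist() for a in plan([*p,z],fy)])
```

```text
[0.46947062 0.00664549 0.06462077] [ 9.983e-01 -5.800e-02 -1.400e-03 -3.000e-04] [-0.03086966  0.20632967 -1.03969793] 58.93348753452301 7.0667 [-0.003 -0.002  0.001  0.001 -0.001 -0.002]
[[ 322.41302495 -219.78126066]]
-180 [0.4755 0.0055] [[6.2, 0.4, 38.1], [-0.0004, 0.0027, -0.0007]]
-90 [ 0.5649 -0.0048] [[96.19999999999999, 0.4, 37.900000000000006], [-0.0004, 0.0027, -0.0007]]
```

View pics/w_ins.png

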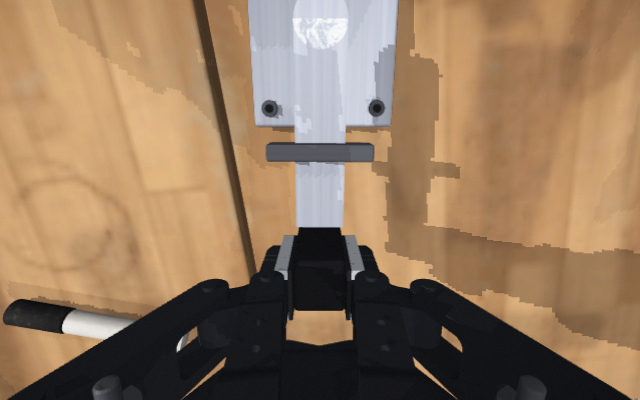

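The blade is held level and nose forward over the bed. The bar ends are at (267,152) and (374,152), the blade is near columns 295–345, and the bed bolts are at (269,108) and (377,108). I'll check the lateral offset and yaw in the fixture frame.

Run:
```python
from m import *
w=load("wins"); fy=-.1155; f=np.array([.6543,-.0152])
Rf=np.array([[np.cos(fy),np.sin(fy)],[-np.sin(fy),np.cos(fy)]])
fr=lambda uv,z:((onplane(w,uv,z)[:,:2]-f)@Rf.T*1000).round(1).tolist()
u=.0534
print("bar top front",fr([(266.5,143.5),(373.5,143.5)],u+.012),"back",fr([(266,161),(374,161)],u+.012))
print("blade edges",fr([(295,60),(346,60)],u+.005),fr([(295,135),(345,135)],u+.005),"shank",fr([(296,215),(344,215)],u+.005))
print("bolts",fr([(269,108),(377,108)],.012),"bed front",fr([(255.5,126),(392,124)],.012))
g=cv2.cvtColor(w["color"],cv2.COLOR_BGR2GRAY)
for l in cv2.createLineSegmentDetector().detect(g[:240,230:420])[0][:,0]:
    if np.hypot(l[2]-l[0],l[3]-l[1])>45: print((l.reshape(2,2)+[230,0]).round(1).tolist(),fr(l.reshape(2,2)+[230,0],.012),fr(l.reshape(2,2)+[230,0],u+.005))
```

```text
bar top front [[-131.7, 25.1], [-131.7, -23.1]] back [[-139.6, 25.7], [-139.7, -23.7]]
blade edges [[-96.1, 12.0], [-96.1, -10.4]] [[-128.5, 12.7], [-128.6, -10.7]] shank [[-168.3, 13.2], [-168.4, -11.1]]
bolts [[-116.6, 31.5], [-116.7, -33.4]] bed front [[-127.2, 40.3], [-126.1, -43.0]]
[[296.9, 226.6], [341.9, 226.7]] [[-193.1, 16.4], [-193.2, -13.8]] [[-174.6, 12.9], [-174.7, -10.1]]
[[295.6, 142.2], [343.1, 142.3]] [[-137.0, 16.0], [-137.1, -13.5]] [[-131.9, 12.5], [-132.0, -9.9]]
[[229.5, 130.8], [250.1, 238.5]] [[-130.1, 56.4], [-201.7, 48.3]] [[-126.6, 43.3], [-181.1, 37.1]]
[[371.9, 162.2], [268.1, 161.8]] [[-149.6, -31.9], [-149.3, 33.6]] [[-141.5, -23.9], [-141.2, 26.0]]
[[389.8, 123.1], [396.6, 0.5]] [[-125.6, -41.7], [-60.1, -41.2]] [[-123.2, -31.4], [-73.3, -31.1]]
[[247.3, 0.6], [254.7, 123.1]] [[-60.0, 40.7], [-125.4, 40.7]] [[-73.2, 31.4], [-123.1, 31.3]]
[[413.0, 0.6], [414.1, 46.9]] [[-60.2, -50.2], [-83.3, -52.8]] [[-73.4, -37.9], [-91.0, -39.9]]
[[342.5, 225.6], [343.9, 166.9]] [[-192.4, -14.1], [-152.6, -14.3]] [[-174.1, -10.4], [-143.7, -10.5]]
[[370.6, 145.1], [269.4, 144.7]] [[-138.9, -30.6], [-138.5, 32.3]] [[-133.3, -23.0], [-133.0, 25.0]]
[[295.1, 165.6], [295.8, 225.6]] [[-151.7, 16.6], [-192.4, 17.1]] [[-143.1, 13.0], [-174.1, 13.4]]
[[337.0, 61.7], [341.9, 111.9]] [[-91.0, -9.0], [-118.9, -12.3]] [[-96.8, -6.5], [-118.1, -9.1]]
```

The blade is parallel to the bed but sits 1.3 mm toward fixture +y, so I'll shift tool y by +1.3. I'll lower to about 2 mm above the bed and bring the nose near the mouth.

Request:
drive_tool:
  rows:
    - [0, 1, 10, 0, 0.003, 0, 10]
    - [0, 1.3, 20, 0, 0.003, 0, 10]
    - [0, 1.3, 30, 0, 0.003, 0, 10]
    - [0, 1.3, 36, 0, 0.003, 0, 10]
    - [0, 1.3, 39, 0, 0.003, 0, 10]
    - [5, 1.3, 39, 0, 0.003, 0, 10]
    - [12, 1.3, 39, 0, 0.003, 0, 10]
    - [19, 1.3, 39, 0, 0.003, 0, 10]
    - [24, 1.3, 39, 0, 0.003, 0, 10]
    - [24, 1.3, 39, 0, 0.003, 0, 10]

```text
time_s: 7.9
tool_pos: [0.4954, 0.002, 0.0262]
ee_rot: [0.998, -0.058, 0.002, 0.0]
force: [-0.2, 0.8, -1.0]
finger_gap: 0.252
grip_force: 59.0
```

Run:
```python
from m import *
import pickle
w=snap("wrist"); pickle.dump(w,open("wins2.pkl","wb"))
s=arm.read_state(); print(s["tool_pos"],s["ee_rot"].round(4),s["force"],s["time_s"],s["qd"].round(3))
fy=-.1155; f=np.array([.6543,-.0152])
Rf=np.array([[np.cos(fy),np.sin(fy)],[-np.sin(fy),np.cos(fy)]])
fr=lambda uv,z:((onplane(w,uv,z)[:,:2]-f)@Rf.T*1000).round(1).tolist()
print("tool in fixture",Rf@(s["tool_pos"][:2]-f)*1000)
g=cv2.cvtColor(w["color"],cv2.COLOR_BGR2GRAY)
for l in cv2.createLineSegmentDetector().detect(g[:240,180:460])[0][:,0]:
    if np.hypot(l[2]-l[0],l[3]-l[1])>40: q=l.reshape(2,2)+[180,0]; print(q.round(1).tolist(),"bed",fr(q,.012),"blade",fr(q,.0195),"top",fr(q,.0265))
```

```text
[0.4942559  0.00228949 0.02590041] [ 9.983e-01 -5.810e-02  8.000e-04 -0.000e+00] [-0.47575177 -0.43626438 -0.85118787] 7.95 [ 0.002 -0.007  0.03  -0.     0.003 -0.001]
tool in fixture [-160.99332137   -1.07105547]
[[296.9, 226.7], [341.9, 226.7]] bed [[-151.5, 11.8], [-151.5, -12.4]] blade [[-148.5, 11.2], [-148.6, -11.8]] top [[-145.8, 10.7], [-145.8, -11.3]]
[[293.1, 142.1], [343.1, 142.4]] bed [[-106.4, 12.7], [-106.5, -12.2]] blade [[-105.6, 12.1], [-105.7, -11.7]] top [[-104.9, 11.5], [-105.0, -11.1]]
[[179.9, 40.8], [223.4, 238.3]] bed [[-60.5, 63.2], [-158.1, 51.9]] blade [[-61.9, 60.2], [-154.9, 49.4]] top [[-63.3, 57.3], [-151.8, 47.0]]
[[342.2, 225.6], [344.2, 164.3]] bed [[-150.9, -12.6], [-117.6, -13.0]] blade [[-148.0, -12.0], [-116.3, -12.4]] top [[-145.3, -11.5], [-115.1, -11.8]]
[[398.7, 179.3], [411.7, 0.4]] bed [[-125.5, -41.2], [-44.5, -41.3]] blade [[-123.8, -39.3], [-46.7, -39.4]] top [[-122.2, -37.4], [-48.7, -37.5]]
[[346.9, 181.5], [396.9, 180.8]] bed [[-126.6, -14.5], [-126.3, -40.3]] blade [[-124.8, -13.9], [-124.5, -38.4]] top [[-123.2, -13.2], [-122.9, -36
[... 1186 characters left out ...]
, 90.7]] bed [[-59.1, -49.4], [-82.3, -52.2]] blade [[-60.6, -47.1], [-82.6, -49.7]] top [[-61.9, -44.9], [-83.0, -47.4]]
[[418.2, 140.6], [419.3, 181.9]] bed [[-105.8, -49.6], [-126.9, -52.0]] blade [[-105.0, -47.2], [-125.1, -49.5]] top [[-104.3, -45.0], [-123.5, -47.2]]
[[370.6, 145.1], [269.4, 144.7]] bed [[-107.9, -26.0], [-107.6, 24.6]] blade [[-107.1, -24.8], [-106.8, 23.4]] top [[-106.3, -23.6], [-106.0, 22.3]]
[[294.1, 0.5], [292.6, 51.9]] bed [[-44.4, 10.7], [-65.1, 11.9]] blade [[-46.6, 10.2], [-66.3, 11.3]] top [[-48.6, 9.7], [-67.4, 10.8]]
[[336.1, 75.6], [341.0, 128.1]] bed [[-75.4, -8.3], [-99.6, -11.1]] blade [[-76.1, -7.9], [-99.1, -10.5]] top [[-76.8, -7.6], [-98.7, -10.1]]
```

The blade is centred to within 0.3 mm, parallel, and clear of both floor and roof. I'll slide it in.

Request:
drive_tool:
  rows:
    - [6, 0, 0, 0, 0, 0, 10]
    - [13, 0, 0, 0, 0, 0, 10]
    - [21, 0, 0, 0, 0, 0, 10]
    - [29, 0, 0, 0, 0, 0, 10]
    - [37, 0, 0, 0, 0, 0, 10]
    - [45, 0, 0, 0, 0, 0, 10]
    - [53, 0, 0, 0, 0, 0, 10]
    - [59, 0, 0, 0, 0, 0, 10]
    - [62, 0, 1, 0, 0, 0, 10]
    - [62, 0, 2, 0, 0, 0, 10]

```text
time_s: 8.78
tool_pos: [0.5561, -0.005, 0.024]
ee_rot: [0.998, -0.058, 0.001, -0.0]
force: [-0.1, -0.2, 10.4]
finger_gap: 0.245
grip_force: 60.8
```

Request:
drive_tool:
  rows:
    - [0, 0, 0.5, 0, 0, 0, 10]
    - [1, 0, 1, 0, 0, 0, 10]
    - [3, 0, 1, 0, 0, 0, 10]
    - [5, 0, 1, 0, 0, 0, 10]
    - [7, 0, 1, 0, 0, 0, 10]
    - [8, 0, 1, 0, 0, 0, 10]
    - [9, 0, 1, 0, 0, 0, 10]
    - [10, 0, 1, 0, 0, 0, 10]
    - [10, 0, 1, 0, 0, 0, 10]
    - [10, 0, 1, 0, 0, 0, 10]

```text
time_s: 9.62
tool_pos: [0.562, -0.0053, 0.024]
ee_rot: [0.998, -0.058, -0.002, -0.0]
force: [-11.9, 1.2, 17.9]
finger_gap: 0.246
grip_force: 61.5
```

Run:
```python
from m import *
import pickle
w=snap("wrist"); pickle.dump(w,open("wins3.pkl","wb")); save("w_home",cv2.resize(w["color"][40:250,180:460],None,fx=2.5,fy=2.5))
s=arm.read_state(); print(s["tool_pos"],s["ee_rot"].round(4),s["force"],s["time_s"],s["qd"].round(3))
fy=-.1155; f=np.array([.6543,-.0152])
Rf=np.array([[np.cos(fy),np.sin(fy)],[-np.sin(fy),np.cos(fy)]])
print("tool in fixture",Rf@(s["tool_pos"][:2]-f)*1000)
```

```text
[ 0.56201204 -0.00531441  0.0240259 ] [ 9.983e-01 -5.780e-02 -1.800e-03 -2.000e-04] [-11.24767926   1.97038841  17.70712856] 9.6667 [ 0.002 -0.002 -0.    -0.001  0.    -0.   ]
tool in fixture [-92.8123246   -0.81585493]
```

View pics/w_home.png

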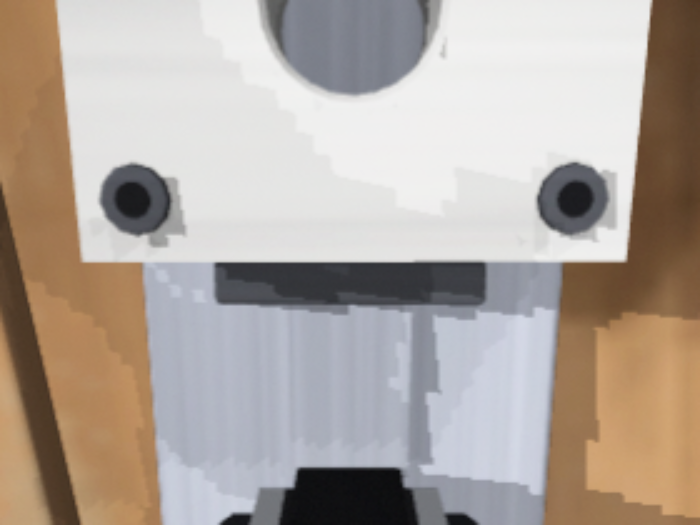

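The bar is under the block's front edge and aligned with it, with its rear edge at crop row 302. The downward press adds friction, so I'll ease it off and push a bit more to confirm it is home.

Request:
drive_tool:
  rows:
    - [0, 0, -1, 0, 0, 0, 10]
    - [0, 0, -2, 0, 0, 0, 10]
    - [0, 0, -2.5, 0, 0, 0, 10]
    - [1, 0, -2.5, 0, 0, 0, 10]
    - [2, 0, -2.5, 0, 0, 0, 10]
    - [3, 0, -2.5, 0, 0, 0, 10]
    - [4, 0, -2.5, 0, 0, 0, 10]
    - [4, 0, -2.5, 0, 0, 0, 10]
    - [4, 0, -2.5, 0, 0, 0, 10]
    - [4, 0, -2.5, 0, 0, 0, 10]

```text
time_s: 10.5
tool_pos: [0.5651, -0.0059, 0.0244]
ee_rot: [0.998, -0.058, -0.003, -0.0]
force: [-11.3, 0.6, 7.0]
finger_gap: 0.246
grip_force: 60.1
```

Run:
```python
from m import *
s=arm.read_state(); print(s["tool_pos"],s["ee_rot"].round(4),s["force"],s["time_s"])
fy=-.1155; f=np.array([.6543,-.0152])
Rf=np.array([[np.cos(fy),np.sin(fy)],[-np.sin(fy),np.cos(fy)]])
print("tool in fixture",Rf@(s["tool_pos"][:2]-f)*1000)
```

```text
[ 0.5651314  -0.00590105  0.0244393 ] [ 9.983e-01 -5.780e-02 -3.400e-03 -3.000e-04] [-11.32271657   0.56159902   7.01314058] 10.5
tool in fixture [-89.64613598  -1.03910111]
```

Request:
drive_tool:
  rows:
    - [1, 0, 0, 0, 0, 0, 10]
    - [2, 0, 0, 0, 0, 0, 10]
    - [3, 0, 0, 0, 0, 0, 10]
    - [4, 0, 0, 0, 0, 0, 10]
    - [4, 0, 0, 0, 0, 0, 10]
    - [4, 0, 0, 0, 0, 0, 10]
    - [4, 0, 0, 0, 0, 0, 10]
    - [4, 0, 0, 0, 0, 0, 10]
    - [4, 0, 0, 0, 0, 0, 10]
    - [4, 0, 0, 0, 0, 0, 10]

```text
time_s: 11.33
tool_pos: [0.5652, -0.006, 0.024]
ee_rot: [0.998, -0.058, -0.007, -0.0]
force: [-21.1, -0.7, 13.8]
finger_gap: 0.25
grip_force: 61.0
```

Run:
```python
from m import *
import pickle
w=snap("wrist"); pickle.dump(w,open("wins4.pkl","wb"))
s=arm.read_state(); print(s["tool_pos"],s["ee_rot"].round(4),s["force"],s["time_s"])
fy=-.1155; f=np.array([.6543,-.0152])
Rf=np.array([[np.cos(fy),np.sin(fy)],[-np.sin(fy),np.cos(fy)]])
print("tool in fixture",Rf@(s["tool_pos"][:2]-f)*1000)
for n in("wins3","wins4"):
    w=load(n); fr=lambda uv,z:((onplane(w,uv,z)[:,:2]-f)@Rf.T*1000).round(1).tolist()
    g=cv2.cvtColor(w["color"],cv2.COLOR_BGR2GRAY)
    for l in cv2.createLineSegmentDetector().detect(g[120:240,180:460])[0][:,0]:
        q=l.reshape(2,2)+[180,120]
        if np.hypot(l[2]-l[0],l[3]-l[1])>40 and abs(l[3]-l[1])<8: print(n,q.round(1).tolist(),"bartop",fr(q,.024),"blocktop",fr(q,.051))
```

```text
[ 0.56514931 -0.00601022  0.02400187] [ 9.983e-01 -5.760e-02 -7.300e-03 -4.000e-04] [-21.73626747  -0.895181    13.51758145] 11.3833
tool in fixture [-89.6157668   -1.14547553]
wins3 [[213.1, 144.4], [428.1, 144.0]] bartop [[-38.8, 48.2], [-38.8, -49.2]] blocktop [[-35.6, 39.1], [-35.6, -39.8]]
wins3 [[299.4, 226.5], [341.9, 226.5]] bartop [[-78.7, 9.9], [-78.8, -10.9]] blocktop [[-68.0, 8.0], [-68.0, -8.8]]
wins3 [[349.4, 229.0], [390.5, 233.1]] bartop [[-80.1, -14.6], [-82.3, -34.9]] blocktop [[-69.0, -11.8], [-70.8, -28.2]]
wins4 [[213.1, 154.1], [428.1, 153.7]] bartop [[-40.0, 48.1], [-39.9, -49.7]] blocktop [[-35.6, 38.9], [-35.6, -40.2]]
wins4 [[299.4, 226.6], [341.9, 226.5]] bartop [[-75.5, 9.5], [-75.5, -11.2]] blocktop [[-64.4, 7.7], [-64.4, -9.1]]
```

It stalled at fixture x = -89.6 while the force rose, so the bar is home. I'll relax the push nearly to zero, then open.

Request:
drive_tool:
  rows:
    - [-2, 0, -1, 0, 0, 0, 10]
    - [-4, 0, -2, 0, 0, 0, 10]
    - [-5.5, 0, -2.5, 0, 0, 0, 10]
    - [-5.5, 0, -2.5, 0, 0, 0, 10]
    - [-5.5, 0, -2.5, 0, 0, 0, 10]
    - [-5.5, 0, -2.5, 0, 0, 0, 10]
    - [-5.5, 0, -2.5, 0, 0, 0, 10]
    - [-5.5, 0, -2.5, 0, 0, 0, 10]
    - [-5.5, 0, -2.5, 0, 0, 0, 10]
    - [-5.5, 0, -2.5, 0, 0, 0, 10]

```text
time_s: 12.22
tool_pos: [0.5653, -0.0059, 0.0267]
ee_rot: [0.998, -0.058, -0.002, -0.0]
force: [-6.4, 1.0, -1.3]
finger_gap: 0.25
grip_force: 59.0
```

Request:
drive_tool:
  rows:
    - [0, 0, 1, 0, 0, 0, 10]
    - [0, 0, 2, 0, 0, 0, 10]
    - [0, 0, 2.5, 0, 0, 0, 10]
    - [0, 0, 2.5, 0, 0, 0, 10]
    - [0, 0, 2.5, 0, 0, 0, 15]
    - [0, 0, 2.5, 0, 0, 0, 20]
    - [0, 0, 2.5, 0, 0, 0, 24]
    - [0, 0, 2.5, 0, 0, 0, 30]
    - [0, 0, 2.5, 0, 0, 0, 40]
    - [0, 0, 2.5, 0, 0, 0, 45]

```text
time_s: 13.05
tool_pos: [0.5683, -0.0064, 0.0256]
ee_rot: [0.998, -0.058, 0.001, -0.0]
force: [0.3, 0.3, 0.3]
finger_gap: 0.527
grip_force: 0.0
```

Request:
drive_tool:
  rows:
    - [0, 0, 0, 0, 0, 0, 45]
    - [0, 0, 0, 0, 0, 0, 45]
    - [0, 0, -6, 0, 0, 0, 45]
    - [0, 0, -16, 0, 0, 0, 45]
    - [0, 0, -36, 0, 0, 0, 45]
    - [0, 0, -60, 0, 0, 0, 45]
    - [0, 0, -90, 0, 0, 0, 45]
    - [0, 0, -120, 0, 0, 0, 45]
    - [0, 0, -120, 0, 0, 0, 45]
    - [0, 0, -120, 0, 0, 0, 45]

```text
time_s: 13.88
tool_pos: [0.5687, -0.0065, 0.1483]
ee_rot: [0.998, -0.058, 0.003, 0.0]
force: [0.3, -0.8, -0.1]
finger_gap: 0.524
grip_force: 0.0
```

Run:
```python
from m import *
import pickle
w=snap("wrist"); pickle.dump(w,open("wrel.pkl","wb")); save("w_rel",cv2.resize(w["color"][40:280,180:460],None,fx=2.4,fy=2.4))
s=arm.read_state(); print(s["tool_pos"],s["ee_rot"].round(4),s["force"],s["time_s"],s["finger_gap"])
print(plan([.5915,-.2907,.20],0))
```

```text
[ 0.56741746 -0.00619973  0.14642575] [ 0.9983 -0.058   0.0013  0.    ] [0.26922332 0.00147382 0.45726605] 13.9333 0.5263139503371
(array([ 57. , 279.8, -53.4]), array([ 1.000e-04, -2.700e-03, -1.161e-01]))
```

View pics/w_rel.png

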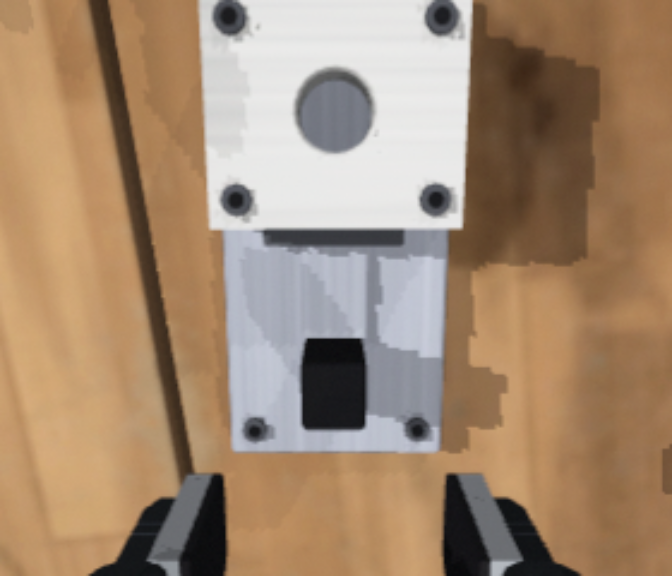

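The blade was left lying with its bar under the block face and the grip on the bed. I'll check those numbers and move above the probe.

Request:
drive_tool:
  rows:
    - [7, 33, -7, 0, 0, -0.015, 45]
    - [14, 67, -14, 0, 0, -0.03, 45]
    - [21, 103, -21, 0, -0.003, -0.045, 45]
    - [28, 140, -28, 0, -0.003, -0.06, 45]
    - [36, 177, -36, 0, -0.003, -0.075, 45]
    - [43, 213, -42, 0, -0.003, -0.09, 45]
    - [50, 247, -48, 0, -0.003, -0.105, 45]
    - [57, 272, -53, 0, -0.003, -0.116, 45]
    - [57, 280, -53, 0, -0.003, -0.116, 45]
    - [57, 280, -53, 0, -0.003, -0.116, 45]

```text
time_s: 14.77
tool_pos: [0.5902, -0.293, 0.1962]
ee_rot: [1.0, -0.002, -0.002, -0.001]
force: [0.8, -0.9, -0.2]
finger_gap: 0.527
grip_force: 0.0
```

Request:
drive_tool:
  rows:
    - [0, 0, 0, 0, 0, 0, 45]
    - [0, 0, 0, 0, 0, 0, 45]
    - [0, 0, 0, 0, 0, 0, 45]
    - [0, 0, 0, 0, 0, 0, 45]
    - [0, 0, 0, 0, 0, 0, 45]
    - [0, 0, 0, 0, 0, 0, 45]
    - [0, 0, 0, 0, 0, 0, 45]
    - [0, 0, 0, 0, 0, 0, 45]
    - [0, 0, 0, 0, 0, 0, 45]
    - [0, 0, 0, 0, 0, 0, 45]

```text
time_s: 15.6
tool_pos: [0.5911, -0.2909, 0.198]
ee_rot: [1.0, -0.0, -0.001, -0.0]
force: [0.3, -0.6, 0.7]
finger_gap: 0.526
grip_force: 0.0
```

Run:
```python
from m import *
import pickle
fy=-.1155; f=np.array([.6543,-.0152])
Rf=np.array([[np.cos(fy),np.sin(fy)],[-np.sin(fy),np.cos(fy)]])
w=load("wrel"); fr=lambda uv,z:((onplane(w,uv,z)[:,:2]-f)@Rf.T*1000).round(1).tolist()
c=lambda x,y:(180+x/2.4,40+y/2.4)
print("grip rear",fr([c(334,429)],.054),"bar rear",fr([c(334,245)],.024),"block",fr([c(210,229),c(463,229)],.051),"hole",fr([c(334,110)],.051))
w=snap("wrist"); pickle.dump(w,open("wpr.pkl","wb"))
s=arm.read_state(); print(s["tool_pos"],s["ee_rot"].round(4),s["time_s"],s["qd"].round(3))
e=proj(w,[[.5916,-.2906,.13]])[0]; print("expected",e)
x0,y0=int(e[0])-40,int(e[1])-40; im=w["color"][y0:y0+80,x0:x0+80]
hsv=cv2.cvtColor(im,cv2.COLOR_BGR2HSV); m=cv2.inRange(hsv,(0,0,185),(179,50,255)); n,_,st,ce=cv2.connectedComponentsWithStats(m)
for k in range(1,n):
    if st[k,4]>60: print("blob",st[k],ce[k]+[x0,y0],onplane(w,[ce[k]+[x0,y0]],.13).round(4))
g=cv2.cvtColor(im,cv2.COLOR_BGR2GRAY)
for l in cv2.createLineSegmentDetector().detect(g)[0][:,0]:
    q=l.reshape(2,2)+[x0,y0]
    if np.hypot(*(q[1]-q[0]))>15: print(q.round(1).tolist(),onplane(w,q,.12)[:,:2].round(4).tolist())
print(plan([.5915,-.2907,.087],0))
```

```text
grip rear [[-102.0, -0.2]] bar rear [[-43.7, -0.3]] block [[-35.9, 38.9], [-36.0, -41.1]] hole [[-0.4, -0.4]]
[ 0.59111636 -0.29096455  0.19802732] [ 1.0e+00 -2.0e-04 -1.3e-03 -2.0e-04] 15.65 [-0.001 -0.001  0.001 -0.002  0.     0.002]
expected [320.12563648 208.89925882]
blob [ 31  32  18  18 249] [319.26104418 208.19678715] [[ 0.5921 -0.29    0.13  ]]
[[305.6, 216.8], [328.2, 217.4]] [[0.582, -0.2797], [0.5815, -0.2967]]
[[355.2, 168.6], [346.4, 223.6]] [[0.6187, -0.3159], [0.5766, -0.3105]]
[[345.7, 223.9], [285.5, 216.8]] [[0.5763, -0.31], [0.582, -0.2647]]
[[334.5, 214.9], [334.3, 191.1]] [[0.5835, -0.3014], [0.602, -0.3011]]
[[334.4, 188.6], [304.4, 188.7]] [[0.6039, -0.3011], [0.6039, -0.2791]]
[[284.7, 216.1], [284.4, 187.4]] [[0.5826, -0.2641], [0.6049, -0.2645]]
[[303.7, 189.9], [303.9, 216.1]] [[0.603, -0.2786], [0.5826, -0.2784]]
[[284.9, 186.4], [287.5, 168.5]] [[0.6056, -0.2649], [0.6188, -0.2672]]
[[308.1, 177.4], [328.1, 177.4]] [[0.6123, -0.282], [0.6123, -0.2964]]
(array([  0.7,  -0.2, 111. ]), array([-0.0004,  0.0027, -0.0003]))
```

The blade is confirmed home: the grip rear is at -102.0 (expected -102), and the bar rear is 7.8 mm behind the block face (8 expected). The probe head is at (0.592, -0.290), consistent with the first look. I'll descend and grip the head.

Request:
drive_tool:
  rows:
    - [0.5, -0.5, 15, 0, 0.003, 0, 45]
    - [1, -1, 35, 0, 0.003, 0, 45]
    - [1, -1, 55, 0, 0.003, 0, 45]
    - [1, -1, 73, 0, 0.003, 0, 45]
    - [1, -1, 88, 0, 0.003, 0, 45]
    - [1, -1, 99, 0, 0.003, 0, 45]
    - [1, -1, 106, 0, 0.003, 0, 45]
    - [1, -1, 110, 0, 0.003, 0, 45]
    - [1, -1, 110.5, 0, 0.003, 0, 45]
    - [1, -1, 110.5, 0, 0.003, 0, 45]

```text
time_s: 16.48
tool_pos: [0.5922, -0.2901, 0.088]
ee_rot: [1.0, -0.0, 0.0, 0.0]
force: [0.6, -0.5, 0.3]
finger_gap: 0.524
grip_force: 0.0
```

Request:
drive_tool:
  rows:
    - [0, 0, 0, 0, 0, 0, 45]
    - [0, 0, 0, 0, 0, 0, 38]
    - [0, 0, 0, 0, 0, 0, 32]
    - [0, 0, 0, 0, 0, 0, 28]
    - [0, 0, 0, 0, 0, 0, 24]
    - [0, 0, 0, 0, 0, 0, 10]
    - [0, 0, 0, 0, 0, 0, 10]
    - [0, 0, 0, 0, 0, 0, 10]
    - [0, 0, 0, 0, 0, 0, 10]
    - [0, 0, 0, 0, 0, 0, 10]

```text
time_s: 17.32
tool_pos: [0.5922, -0.2901, 0.0881]
ee_rot: [1.0, -0.0, 0.001, 0.0]
force: [0.1, -0.4, 4.3]
finger_gap: 0.273
grip_force: 59.3
```

Run:
```python
from m import *
s=arm.read_state(); print(s["tool_pos"],s["ee_rot"].round(4),s["force"],s["ft_torque"].round(2),s["time_s"],s["finger_gap"],s["grip_force"])
```

```text
[ 0.59215186 -0.29012205  0.0881037 ] [ 1.e+00 -1.e-04  6.e-04  1.e-04] [ 0.09664758 -0.3783859   4.34714847] [-0.03  0.08 -0.02] 17.3167 0.27264563533826264 59.28305983543396
```

I've got the head (23.3 mm gap). TCP z 0.088 corresponds to tip z 0.010, so the final TCP z is about 0.100. I'll lift straight up 88 mm.

Request:
drive_tool:
  rows:
    - [0, 0, -4, 0, 0, 0, 10]
    - [0, 0, -12, 0, 0, 0, 10]
    - [0, 0, -24, 0, 0, 0, 10]
    - [0, 0, -38, 0, 0, 0, 10]
    - [0, 0, -52, 0, 0, 0, 10]
    - [0, 0, -66, 0, 0, 0, 10]
    - [0, 0, -78, 0, 0, 0, 10]
    - [0, 0, -86, 0, 0, 0, 10]
    - [0, 0, -88, 0, 0, 0, 10]
    - [0, 0, -88, 0, 0, 0, 10]

```text
time_s: 18.15
tool_pos: [0.5921, -0.29, 0.1764]
ee_rot: [1.0, -0.0, 0.001, 0.0]
force: [0.3, 0.0, -1.1]
finger_gap: 0.272
grip_force: 58.8
```

Run:
```python
from m import *
s=arm.read_state(); print(s["tool_pos"],s["ee_rot"].round(4),s["force"],s["finger_gap"])
print(plan([.6540,-.0157,.185],0))
```

```text
[ 0.59209316 -0.29002486  0.17636589] [ 1.e+00 -1.e-04  7.e-04  2.e-04] [ 0.26357852  0.03215508 -1.071867  ] 0.27209972636946694
(array([  61.9, -274.3,   -8.6]), array([ 0.0003, -0.0014, -0.0002]))
```

Request:
drive_tool:
  rows:
    - [5, -22, -3, 0, 0, 0, 10]
    - [12, -54, -6, 0, -0.001, 0, 10]
    - [20, -88, -9, 0, -0.001, 0, 10]
    - [28, -122, -9, 0, -0.001, 0, 10]
    - [36, -158, -9, 0, -0.001, 0, 10]
    - [44, -194, -9, 0, -0.001, 0, 10]
    - [51, -226, -9, 0, -0.001, 0, 10]
    - [57, -253, -9, 0, -0.001, 0, 10]
    - [61, -269, -9, 0, -0.001, 0, 10]
    - [62, -274, -9, 0, -0.001, 0, 10]

```text
time_s: 18.98
tool_pos: [0.6536, -0.0124, 0.1834]
ee_rot: [1.0, 0.002, -0.001, -0.001]
force: [0.5, -0.0, -1.5]
finger_gap: 0.273
grip_force: 59.0
```

Request:
drive_tool:
  rows:
    - [0, 0, 0, 0, 0, 0, 10]
    - [0, 0, 0, 0, 0, 0, 10]
    - [0, 0, 0, 0, 0, 0, 10]
    - [0, 0, 0, 0, 0, 0, 10]
    - [0, 0, 0, 0, 0, 0, 10]
    - [0, 0, 0, 0, 0, 0, 10]
    - [0, 0, 0, 0, 0, 0, 10]
    - [0, 0, 0, 0, 0, 0, 10]
    - [0, 0, 0, 0, 0, 0, 10]
    - [0, 0, 0, 0, 0, 0, 10]

```text
time_s: 19.82
tool_pos: [0.6539, -0.0159, 0.1847]
ee_rot: [1.0, -0.0, -0.0, -0.0]
force: [-0.0, 0.1, -1.4]
finger_gap: 0.268
grip_force: 58.9
```

Run:
```python
from m import *
import pickle
w=snap("wrist"); pickle.dump(w,open("wh.pkl","wb")); 
c=snap("scene"); t=snap("top")
s=arm.read_state(); print(s["tool_pos"],s["ee_rot"].round(4),s["force"],s["time_s"],s["qd"].round(3))
print("hole",proj(w,[[.654,-.0157,.051]]),"tip exp",proj(w,[[*s["tool_pos"][:2],s["tool_pos"][2]-.078]]))
print("scene tip",proj(c,[[*s["tool_pos"][:2],s["tool_pos"][2]-.078]]),"hole",proj(c,[[.654,-.0157,.051]]))
a=cv2.resize(w["color"][90:290,200:440],None,fx=2.5,fy=2.5,interpolation=cv2.INTER_CUBIC)
u,v=proj(c,[[.654,-.0157,.1]])[0].astype(int); b=cv2.resize(c["color"][v-50:v+50,u-20:u+20],(200,500),interpolation=cv2.INTER_CUBIC); print(u,v)
save("w_hover",np.hstack([a,b]))
```

```text
[ 0.65386711 -0.01582664  0.1846821 ] [ 1.e+00 -1.e-04 -3.e-04 -2.e-04] [-0.09614502 -0.33473716 -0.4739396 ] 19.9667 [ 0.     0.001 -0.     0.    -0.001  0.001]
hole [[319.97072391 186.73125768]] tip exp [[320.35312325 205.43006065]]
scene tip [[327.50414409 176.39697563]] hole [[327.67520975 189.60292305]]
327 177
```

View pics/w_hover.png

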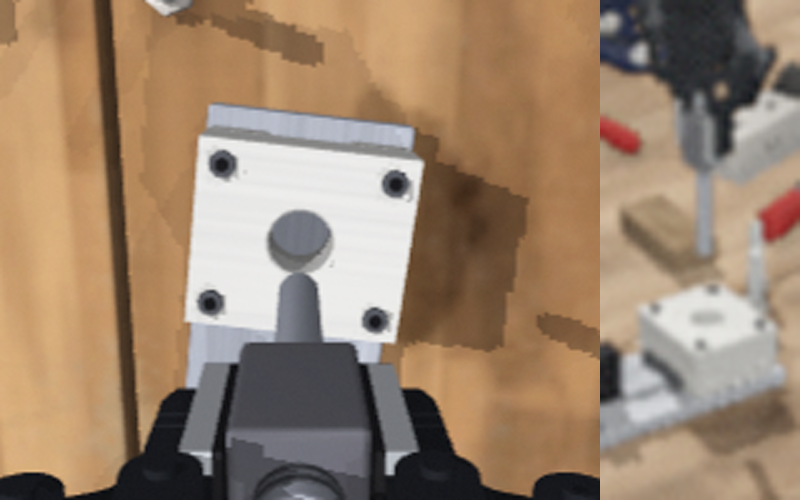

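The probe hangs upright over the block. In the wrist view the stem tip's far edge is at about (319.5,199.5) and the hole centre at (320,186.8). In the scene view the tip is at (327.8,177) directly above the hole at (328.4,190). I'll quantify the tip-to-hole offset from this view.

Run:
```python
from m import *
w=load("wh"); s=arm.read_state(); p=s["tool_pos"]; tz=p[2]-.0781
im=w["color"]; g=cv2.cvtColor(im,cv2.COLOR_BGR2GRAY)
for l in cv2.createLineSegmentDetector().detect(g[150:240,290:350])[0][:,0]:
    q=l.reshape(2,2)+[290,150]
    if np.hypot(*(q[1]-q[0]))>6: print(q.round(1).tolist())
a=np.linspace(0,2*np.pi,73); D=np.c_[np.cos(a),np.sin(a),0*a]
T=proj(w,np.array([p[0],p[1],tz])+.006*D); print("tip pred: top row",T[:,1].min().round(1),"cols",T[:,0].min().round(1),T[:,0].max().round(1))
# row profile of stem widths
for v in (206,212,218,224): print(v,g[v,304:338].tolist())
print("col320",list(zip(range(186,212),g[186:212,319].tolist())))
# hole rim: block white mask -> hole contour
x0,y0=296,165; m=cv2.inRange(cv2.cvtColor(im,cv2.COLOR_BGR2HSV)[...,2],0,190)
Hc=proj(w,np.array([.654,-.0157,.051])+.012*D); print("hole pred rows",Hc[:,1].min().round(1),Hc[:,1].max().round(1),"cols",Hc[:,0].min().round(1),Hc[:,0].max().round(1))
print("row187",list(zip(range(302,338),g[187,302:338].tolist()))); print("col320 top",list(zip(range(168,186),g[168:186,320].tolist())))
```

```text
[[326.4, 202.0], [328.3, 224.4]]
[[343.8, 212.9], [345.8, 218.9]]
[[319.5, 197.9], [326.6, 202.3]]
[[329.3, 226.0], [348.1, 225.8]]
[[293.5, 153.1], [295.1, 160.7]]
[[346.0, 210.5], [348.5, 216.7]]
[[305.5, 185.6], [311.2, 174.7]]
[[308.0, 194.0], [305.6, 185.3]]
[[320.2, 172.7], [330.0, 177.1]]
[[291.7, 156.8], [292.2, 163.2]]
[[329.6, 177.5], [334.7, 186.7]]
[[311.8, 175.3], [319.7, 173.0]]
[[301.9, 225.5], [312.0, 226.5]]
[[315.9, 198.4], [307.2, 192.9]]
[[309.5, 224.4], [311.3, 203.1]]
[[301.3, 221.7], [298.7, 227.8]]
[[333.4, 185.6], [322.2, 199.2]]
[[310.7, 202.0], [319.8, 199.2]]
[[348.2, 151.6], [330.6, 150.8]]
[[295.2, 234.2], [296.2, 227.0]]
[[290.5, 220.1], [306.9, 221.0]]
[[323.3, 193.5], [317.9, 196.4]]
[[313.1, 226.4], [325.6, 226.2]]
[[308.9, 184.9], [314.5, 190.5]]
[[315.7, 191.0], [325.7, 190.2]]
[[318.0, 223.3], [319.8, 201.9]]
tip pred: top row 197.6 cols 312.3 328.4
206 [235, 235, 235, 236, 235, 236, 234, 198, 127, 128, 128, 126, 123, 119, 114, 110, 106, 99, 96, 90, 86, 84, 81, 188, 236, 236, 236, 236, 236, 236, 236, 235, 236, 236]
212 [236, 236, 236, 236, 236, 23
[... 801 characters left out ...]
d rows 173.9 199.3 cols 306.9 333.1
row187 [(302, 232), (303, 233), (304, 233), (305, 229), (306, 199), (307, 139), (308, 93), (309, 89), (310, 99), (311, 112), (312, 116), (313, 115), (314, 117), (315, 120), (316, 120), (317, 119), (318, 115), (319, 116), (320, 119), (321, 118), (322, 119), (323, 116), (324, 116), (325, 118), (326, 121), (327, 119), (328, 117), (329, 106), (330, 134), (331, 163), (332, 169), (333, 203), (334, 231), (335, 235), (336, 236), (337, 235)]
col320 top [(168, 237), (169, 236), (170, 234), (171, 232), (172, 231), (173, 216), (174, 145), (175, 117), (176, 117), (177, 116), (178, 117), (179, 116), (180, 117), (181, 116), (182, 117), (183, 119), (184, 118), (185, 118)]
```

Relative to the hole, the tip is about 1 mm low in x and 0.8 mm off in y. I'll correct that and descend until the tip is about 9 mm above the block top, then recheck where the parallax is smallest.

Request:
drive_tool:
  rows:
    - [0.5, 0.4, 3, 0, 0, 0, 10]
    - [1, 0.8, 9, 0, 0, 0, 10]
    - [1, 0.8, 17, 0, 0, 0, 10]
    - [1, 0.8, 26, 0, 0, 0, 10]
    - [1, 0.8, 34, 0, 0, 0, 10]
    - [1, 0.8, 41, 0, 0, 0, 10]
    - [1, 0.8, 45, 0, 0, 0, 10]
    - [1, 0.8, 47, 0, 0, 0, 10]
    - [1, 0.8, 47, 0, 0, 0, 10]
    - [1, 0.8, 47, 0, 0, 0, 10]

```text
time_s: 20.8
tool_pos: [0.655, -0.0167, 0.1378]
ee_rot: [1.0, -0.0, -0.0, -0.0]
force: [-0.2, 0.1, -0.4]
finger_gap: 0.275
grip_force: 59.0
```

Run:
```python
from m import *
import pickle
w=snap("wrist"); pickle.dump(w,open("wh2.pkl","wb")); s=arm.read_state(); p=s["tool_pos"]; tz=p[2]-.0781
print(p,s["ee_rot"].round(4),s["force"],s["qd"].round(3),"tip z",tz,s["time_s"])
g=cv2.cvtColor(w["color"],cv2.COLOR_BGR2GRAY)
a=np.linspace(0,2*np.pi,73); D=np.c_[np.cos(a),np.sin(a),0*a]
T=proj(w,np.array([p[0],p[1],tz])+.006*D); print("tip pred top",T[:,1].min().round(1),"cols",T[:,0].min().round(1),T[:,0].max().round(1))
Hc=proj(w,np.array([.6543,-.0157,.051])+.012*D); print("hole pred rows",Hc[:,1].min().round(1),Hc[:,1].max().round(1),"cols",Hc[:,0].min().round(1),Hc[:,0].max().round(1))
r0=int(T[:,1].min())
for v in (r0-6,r0+8,r0+14,r0+20): print(v,"from 300",g[v,300:342].tolist())
c0=int(T[:,0].mean()); print("col",c0,list(zip(range(int(Hc[:,1].min())-6,r0+8),g[int(Hc[:,1].min())-6:r0+8,c0].tolist())))
```

```text
[ 0.65518061 -0.01674351  0.13810056] [ 1.e+00 -1.e-04  1.e-04 -1.e-04] [-0.88922568  0.63649446 -0.537665  ] [ 0.001 -0.005 -0.004  0.001  0.     0.   ] tip z 0.06000056315139768 20.85
tip pred top 197.6 cols 312.5 328.6
hole pred rows 187.8 217.5 cols 303.6 334.7
191 from 300 [234, 234, 234, 229, 222, 223, 222, 218, 195, 148, 121, 118, 117, 117, 119, 121, 121, 118, 115, 117, 119, 120, 119, 119, 117, 115, 118, 129, 157, 195, 224, 231, 232, 232, 232, 231, 231, 230, 230, 231, 231, 231]
205 from 300 [234, 234, 218, 176, 132, 100, 103, 99, 94, 95, 94, 114, 130, 127, 128, 128, 124, 119, 115, 110, 106, 100, 95, 89, 85, 84, 81, 88, 97, 136, 167, 168, 165, 133, 107, 143, 173, 183, 183, 183, 183, 184]
211 from 300 [234, 234, 234, 233, 224, 187, 138, 103, 110, 110, 114, 122, 128, 129, 129, 128, 124, 121, 115, 111, 105, 99, 97, 92, 87, 86, 84, 103, 144, 166, 137, 101, 132, 155, 173, 185, 185, 185, 186, 185, 185, 186]
217 from 300 [230, 230, 231, 231, 230, 230, 231, 231, 231, 228, 192, 131, 131, 131, 131, 128, 123, 120, 114, 109, 104, 102, 95, 92, 88, 85, 83, 82, 187, 235, 236, 235, 235, 235, 235, 221, 194, 195, 190, 183, 182, 183]
col 320 [(181, 237), (182, 237), (183, 236), (184, 234), (185, 232), (186, 232), (187, 229), (188, 152), (189, 118), (190, 119), (191, 119), (192, 117), (193, 119), (194, 120), (195, 119), (196, 120), (197, 118), (198, 118), (199, 109), (200, 105), (201, 105), (202, 106), (203, 105), (204, 104)]
```

The stem and the hole now agree within about 0.3 mm in the camera frame (stem centre column 319.2 vs hole 319.0). I'll descend the last 38 mm, straight and slowly.

Request:
drive_tool:
  rows:
    - [0, 0, 3, 0, 0, 0, 10]
    - [0, 0, 7, 0, 0, 0, 10]
    - [0, 0, 12, 0, 0, 0, 10]
    - [0, 0, 17, 0, 0, 0, 10]
    - [0, 0, 22, 0, 0, 0, 10]
    - [0, 0, 27, 0, 0, 0, 10]
    - [0, 0, 32, 0, 0, 0, 10]
    - [0, 0, 36, 0, 0, 0, 10]
    - [0, 0, 37.7, 0, 0, 0, 10]
    - [0, 0, 37.7, 0, 0, 0, 10]

```text
time_s: 21.68
tool_pos: [0.6545, -0.0166, 0.0992]
ee_rot: [1.0, -0.0, -0.001, -0.0]
force: [0.1, 0.5, -1.5]
finger_gap: 0.275
grip_force: 59.0
```

Request:
drive_tool:
  rows:
    - [0, 0, 0, 0, 0, 0, 10]
    - [0, 0, 0, 0, 0, 0, 10]
    - [0, 0, 0, 0, 0, 0, 10]
    - [0, 0, 0, 0, 0, 0, 10]
    - [0, 0, 0, 0, 0, 0, 10]
    - [0, 0, 0, 0, 0, 0, 10]
    - [0, 0, 0, 0, 0, 0, 10]
    - [0, 0, 0, 0, 0, 0, 10]
    - [0, 0, 0, 0, 0, 0, 10]
    - [0, 0, 0, 0, 0, 0, 10]

```text
time_s: 22.52
tool_pos: [0.6548, -0.0167, 0.1]
ee_rot: [1.0, -0.0, -0.0, -0.0]
force: [-0.2, -0.6, 0.2]
finger_gap: 0.272
grip_force: 59.0
```

Run:
```python
from m import *
w=snap("wrist"); s=arm.read_state(); p=s["tool_pos"]
print(p,s["ee_rot"].round(4),s["force"],s["time_s"],"tip z",p[2]-.0781,s["finger_gap"],s["grip_force"])
g=cv2.cvtColor(w["color"],cv2.COLOR_BGR2GRAY)
D=np.array([[0,0,0],[.012,0,0],[-.012,0,0],[0,.012,0],[0,-.012,0]]); h=proj(w,np.array([.6543,-.0157,.051])+D); print("hole pred c,far,near,L,R",h.round(1).tolist())
st=proj(w,np.array([.6543,-.0157,.051])+D/2); print("stem pred at rim",st.round(1).tolist())
v=int(h[0,1]); print(v,"from 290",g[v,290:350].tolist()); print("col",list(zip(range(int(h[1,1])-5,v+5),g[int(h[1,1])-5:v+5,319].tolist())))
```

```text
[ 0.65482047 -0.01667063  0.09994351] [ 1.e+00 -1.e-04 -4.e-04 -2.e-04] [-0.44325189  0.28726518 -1.42514718] 22.5667 tip z 0.02184351419211758 0.2745561439174581 58.95206809043884
hole pred c,far,near,L,R [[319.2, 219.7], [319.2, 202.2], [319.3, 236.7], [300.9, 219.7], [337.6, 219.7]]
stem pred at rim [[319.2, 219.7], [319.2, 211.0], [319.2, 228.3], [310.1, 219.7], [328.4, 219.7]]
219 from 290 [234, 233, 233, 233, 233, 234, 234, 234, 233, 216, 176, 141, 102, 94, 90, 93, 92, 95, 97, 106, 122, 132, 133, 134, 133, 129, 125, 122, 115, 112, 106, 102, 98, 95, 91, 88, 86, 83, 99, 110, 99, 96, 95, 92, 91, 89, 85, 115, 148, 173, 218, 235, 235, 235, 236, 238, 238, 238, 238, 238]
col [(197, 237), (198, 235), (199, 233), (200, 234), (201, 224), (202, 154), (203, 90), (204, 76), (205, 77), (206, 75), (207, 81), (208, 109), (209, 112), (210, 111), (211, 113), (212, 113), (213, 112), (214, 113), (215, 112), (216, 112), (217, 111), (218, 112), (219, 112), (220, 112), (221, 111), (222, 110), (223, 111)]
```

The stem is centred in the hole (columns 318.8 vs 319.1), the force is about zero apart from the probe's weight, and the tip is at z ≈ 0.022. I'm handing the job in.

```bash
python3 -c "
from plant import arm
print(arm.job_done())"
```

```text
the job is handed in; nothing more can be done
None
```

The job is handed in at about 22.6 s on the robot clock: the blade lies home in the slot, and the probe is held upright and centred in the hole with its tip about 5 mm above the blade; I felt no contact force during the descent, and I don't have the verdict.

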